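# Set the focus stop and lock it

## Task

On the round focus-stop mount, turn the bar knob until its pointer stands exactly at the tip of the index bracket. Then swing the lock ring's lever clockwise (seen from above) until it comes up firmly tight, judging by the rising resistance, without forcing it and without losing the setting. Let go, and leave the boxes and the canister standing round the mount where they are.

Things in the scene. Friction and masses are not known exactly. Their poses are not given: they have to be found in the camera images.
- mount: Focus-stop mount, fixed to the desk: aluminium plate 130 x 130 x 10 mm with a grey round housing, 94 mm across, up to z = 34 mm. Origin: centre of the plate's underside, on the common vertical axis of knob, lock ring and index; z up. All heights below are above this origin.
- knob: Setting knob, turns about the mount's vertical axis either way, stays where left (0.22 N m of friction). Round flange 72 mm across at heights 52 to 58 mm, hub, and on top a black upright bar grip 46 mm long, 14 mm thick, heights 62 to 98 mm. Origin on the axis at the mount's underside; its x axis runs along the bar towards the pointer, z up.
- knob_grip (a point): On the axis, in the middle of the bar grip, 82 mm above the desk. Pinch the bar across its 14 mm; axes as knob.
- knob_pointer (a point): Tip of the knob's pointer (small dark rib on the flange), 43 mm from the axis, 58 mm high.
- index_mark (a point): Where the pointer's tip has to stand: directly at the tip of the nose of the index bracket, 43 mm from the axis and 58 mm high. The bracket is a slim dark upright, 9 mm wide, outer face 57 mm from the axis, up to 63 mm high, on the side towards the robot; it stays put.
- lock_ring: Dark ring, 94 mm across, heights 35 to 49 mm, under the knob's flange, with a radial arm that carries an upright post. Origin on the axis, x axis along the arm to the post. Clockwise from above tightens it. It first turns loose for 0.1 to 1.1 rad, unlike from mount to mount and not to be seen, then bites and presses ever harder on the flange. Let go, it stays or eases back a little.
- lever_post (a point): Middle of the ring's round black post, 14 mm thick, 85 mm from the axis, free at heights 48 to 82 mm; this point is 65 mm high. Push across the arm needed at the post: 3.5 to 5.5 N while loose, then about 20 N more per rad (springy) once it bites. Tight from about 7.5 N, 8 to 10 N is right, over 11 N is forced. Clamped hard, the post hides this force; push it.
- coverslip_box: Bystander: small coverslip box, 30 x 30 x 23 mm, origin at its underside centre.
- objective_can: Bystander: white canister with black screw lid, 42 mm across, 46 mm high, origin at its underside centre.
- slide_carton: Bystander: slide carton 30 x 80 x 21 mm, origin at its underside centre.
Not all that is in view belongs to the job. Leave any red look-alike of the mount alone.

How it is judged:
By the outcome, as a careful person would: the job done as asked, in the order asked, and still so for the second after the job is handed in, with the robot touching nothing.
It also fails if it takes over 58 s, if anything falls off the work surface, if the arm or the gripper's body presses on something with over 40 N, if the wrist force passes 120 N, or if a joint passes its speed limit or range.

## Robot

A 7-joint arm with a two-finger parallel gripper is mounted at the origin on a cart in front of the work surface, level with it; the furniture and walls round the work are solid. World frame = base frame: x ahead of the robot, y to its left, z up, the work surface at z = 0. Lengths are in mm, angles in rad, forces in N, time in s.
With the tool pointing down it reaches from about 400 to 875 mm from the base axis. Payload 4.4 kg.
Tool frame: the origin (TCP) lies at the very end of the fingers, on their centre line; the grasp point (between the pads) lies 19 mm behind it (ctrl.grip_point_offset is the distance from the TCP to the grasp point, in mm); z points along the fingers, y is the line along which they close (so a half turn about z gives the same grasp; the last joint's range is limited). The gripper opens to 85 mm and grips with 20 to 120 N. Pads are 22 mm wide; open, the fingers measure 114 mm over their backs; the gripper's body (76 mm by 85 mm) begins 54 mm behind the grasp point. The pads swing forward as they close: fully open they stand 13 mm farther back than shut.
Start: joints at [-1.198, 0.628, 0.038, 1.517, -0.027, 0.996, -0.02], TCP at [276.134, 588.445, 231.313] pointing down, gripper open.
Joint ranges: [-3.06, 3.06], [-0.37, 2.12], [-1.25, 1.32], [0.18, 2.47], [-1.1, 4.24], [0.23, 1.98], [-2.94, 2.94]. Speed limits (rad/s): [2.57, 2.57, 3.14, 3.14, 3.14, 3.14, 3.14].

## Interface

Orientations are given as [roll, pitch, yaw] about the fixed x, y, z axes, in that order (R = Rz(yaw) Ry(pitch) Rx(roll)).
In Python, from cell import ctrl gives the robot as it stands.
- The arm moves only by the tool jog_arm, never from a script. Its argument "increments" is one flat list of numbers, 7 for each row, row after row: the finger opening in cm, from 0 to 8.54, then the shift along the tool's x, y, z in cm, then the turn, a rotation vector about the tool's x, y, z in degrees. In form: [fingers, x, y, z, rx, ry, rz, fingers, x, y, z, rx, ry, rz, ...]. A call has 1 to 20 rows; each row is the pose to reach, as a shift and turn from the pose commanded when the call began, along the tool's axes at that moment; what a row does not reach only later rows make up. A row lasts 1/10 s, in which the tool goes at most 50 mm and 8.59 degrees, less where a joint would pass 70% of its speed; a pose out of reach is approached as far as the arm can. A call with a gripper value outside its range is refused whole. The fingers move at their own pace and stop on an object; the grip force is fixed at half the most. Time passes only in rows, so rows that repeat a pose let the fingers close. It gives the time, the measured TCP pose, the force, the opening and the grip force at its end, in the units of the state.
- ctrl.read_state(): the state, without advancing time (a new reading comes with each control period).
- ctrl.get_image(name): name is "scene" or "top"; returns the picture (384x512x3 uint8, red, green, blue); there is no depth.
- ctrl.camera_params(name): a dict with "fx", "fy", "cx", "cy" (pixels), "extrinsics" (4x4, takes a point from world to camera coordinates). Camera axes: x right, y down, z forward; pixel columns grow to the right and rows downward; lengths in mm; the calibration is good to about 2 mm. A picture is of the moment at which its call begins. camera_params takes no time and is no camera call.
- ctrl.finish_job(): hands the job in; it is judged then, once.
The state is a dict: "clock": time; "qpos": joint angles; "qd": joint speeds; "tau": joint torques, N m; "eef_pos": TCP position; "tool_rot": TCP orientation; "force": force on the tool from outside, world axes, zero at the start; "torque": the same for the moment, N m; "width": finger opening in mm; "gripper_force": force on a finger pad.
Only numpy, scipy, OpenCV 4.12 (cv2) and the standard library are available. Lean on these libraries where they do the work, as an engineer would, in place of code of your own. Each camera call takes 0.05 s, during which the arm holds its last target. There are 200 camera calls.

## Working session

There is one attempt and no reset: what is moved stays moved. The work goes in short steps, Python scripts to look and compute and a tool call to move; the robot and the scene stay as the last step left them, time stands still between calls to the robot, and variables do not carry over. Pictures are saved under pics/ and viewed, at most 10 in all, crops included, and the job is handed in when it is done.

Besides the shell and the picture viewer there is one more tool, called after "Emit:" by a JSON object that holds its "method" and its "body". jog_arm: Moves the arm, as the interface text tells. Its arguments: {"type":"object","properties":{"increments":{"type":"array","items":{"type":"number"}}},"required":["increments"]}

```bash
mkdir -p pics
python3 - <<'E'
from cell import ctrl
import cv2,numpy as np
for n in("scene","top"):
    im=ctrl.get_image(n); cv2.imwrite(f"pics/{n}0.png",im[:,:,::-1])
    p=ctrl.camera_params(n); print(n,p["fx"],p["fy"],p["cx"],p["cy"]); print(np.round(p["extrinsics"],3).tolist())
print(ctrl.read_state())
E
```

```text
scene 492.5644698479714 492.5644698479714 260.47379096096887 194.43759491107247
[[-0.58, -0.814, -0.025, 319.935], [-0.396, 0.31, -0.864, 225.587], [0.711, -0.492, -0.502, 711.711], [0.0, 0.0, 0.0, 1.0]]
top 440.07942360208 440.07942360208 258.9618403327728 197.95799334010832
[[0.013, -1.0, -0.008, 71.916], [-0.989, -0.012, -0.149, 482.633], [0.148, 0.01, -0.989, 1175.47], [0.0, 0.0, 0.0, 1.0]]
{'clock': 0.1, 'qpos': array([-1.19778925,  0.62925386,  0.03846829,  1.5182638 , -0.02698844,
        0.99630374, -0.02000115]), 'qd': array([ 0.00037901, -0.00209382,  0.00125584, -0.00160128,  0.00067552,
       -0.00050564, -0.00203803]), 'tau': array([ 3.19506165e-03, -5.64527893e+01,  1.23075932e+00, -1.93974352e+01,
        1.13489651e-02,  5.38164546e-03, -1.52322724e-05]), 'eef_pos': array([275.90923017, 587.91809599, 230.48267815]), 'tool_rot': array([-3.13988300e+00,  4.07389185e-05,  2.70277181e+00]), 'force': array([ 0.52558661, -0.78450068, -0.22942782]), 'torque': array([-0.00431471,  0.02596913,  0.04797405]), 'gripper_force': 0.0, 'width': 85.71709239114004}
```

View pics/scene0.png

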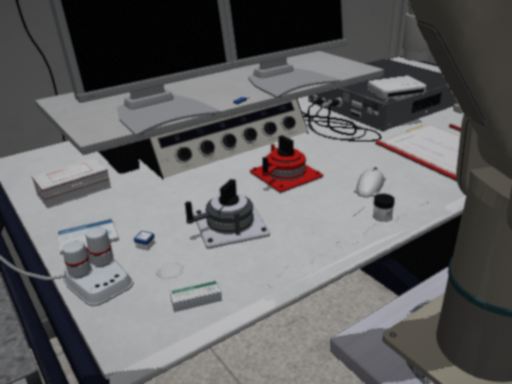

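View pics/top0.png

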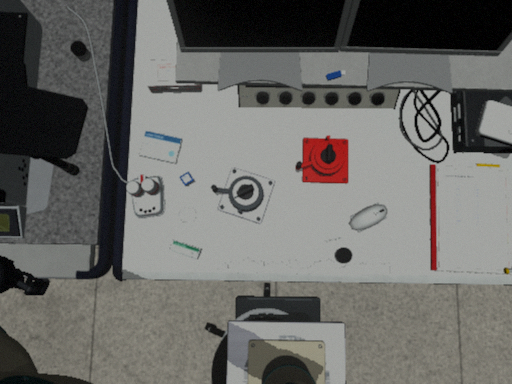

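Run:
```python
import cv2,numpy as np
a=cv2.imread("pics/top0.png")[160:225,205:280]; b=cv2.imread("pics/scene0.png")[170:250,175:275]
cv2.imwrite("pics/c_top.png",cv2.resize(a,None,fx=8,fy=8,interpolation=cv2.INTER_CUBIC))
cv2.imwrite("pics/c_scene.png",cv2.resize(b,None,fx=7,fy=7,interpolation=cv2.INTER_CUBIC))
```

```text
(no output)
```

View pics/c_top.png

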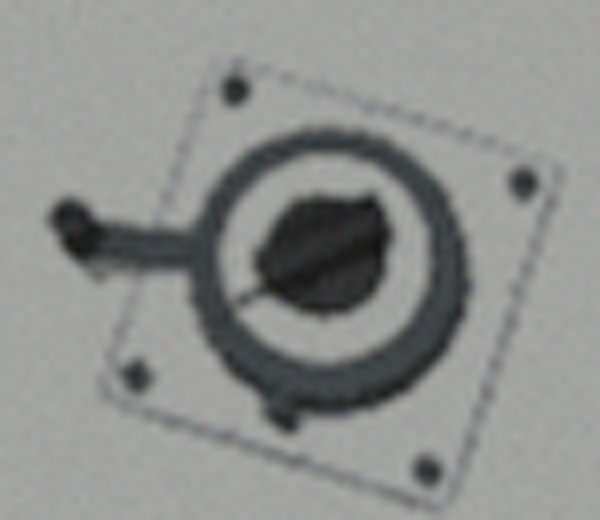

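View pics/c_scene.png

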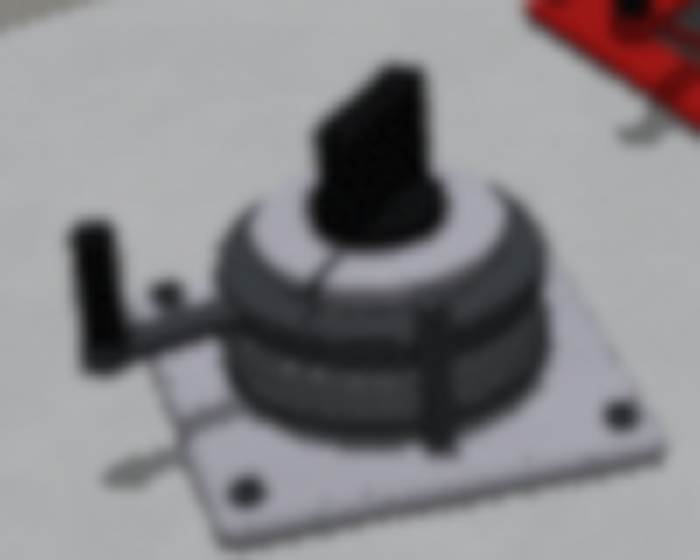

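```bash
cat > fit.py <<'E'
from cell import ctrl
import numpy as np
from scipy.optimize import least_squares
P={n:ctrl.camera_params(n) for n in("scene","top")}
def proj(n,p):
    c=P[n]; q=c["extrinsics"]@np.append(p,1); return np.array([c["fx"]*q[0]/q[2]+c["cx"],c["fy"]*q[1]/q[2]+c["cy"]])
def unc(n,u,v): 
    o,f=dict(top=((205,160),8),scene=((175,170),7))[n]
    return np.array([(u+.5)/f-.5+o[0],(v+.5)/f-.5+o[1]])
def pol(x,a,r,z): return np.array([x[0]+r*np.cos(a),x[1]+r*np.sin(a),z])
# x: X,Y,yaw(mount -x toward robot),knob,ring,s, camera offsets
def pt(k,x):
    c,s=np.cos(x[2]),np.sin(x[2])
    def m(a,b,z): return np.array([x[0]+c*a-s*b,x[1]+s*a+c*b,z])
    S=x[5]
    return {"sUL":lambda:m(S,S,10),"sUR":lambda:m(S,-S,10),"sLL":lambda:m(-S,S,10),"sLR":lambda:m(-S,-S,10),
     "cUL":lambda:m(65,65,10),"cUR":lambda:m(65,-65,10),"cLL":lambda:m(-65,65,10),"cLR":lambda:m(-65,-65,10),
     "ptr":lambda:pol(x,x[3],42,58),"post":lambda:pol(x,x[4],85,82),"postb":lambda:pol(x,x[4],85,48)}[k]()
obs=[("top","sUL",235,90),("top","sUR",523,185),("top","sLL",137,376),("top","sLR",428,470),
("top","cUL",212,58),("top","cUR",560,165),("top","cLL",103,395),("top","cLR",450,512),
("top","ptr",238,305),("top","post",70,215),
("scene","sUL",167,295),("scene","sLL",245,490),("scene","sLR",620,415),("scene","cLL",227,540),("scene","cLR",662,452),
("scene","ptr",312,303),("scene","post",92,228)]
def off(n,x): return x[6:8] if n=="top" else x[8:10]
def res(x): return np.concatenate([proj(n,pt(k,x))+off(n,x)-unc(n,u,v) for n,k,u,v in obs]+[x[6:]*.7])
if __name__=="__main__":
    r=least_squares(res,[480,80,-.3,-2.5,3,50,0,0,0,0]); x=r.x
    print(np.round(x,3)); print(np.round(r.fun,2).tolist())
    a=x[2]+np.pi
    for n in P:
        o,f=dict(top=((205,160),8),scene=((175,170),7))[n]
        for nm,p in (("outer63",pol(x,a,57,63)),("idx",pol(x,a,43,58)),("foot",pol(x,a,57,10)),("bar+",pol(x,x[3],23,98)),("bar-",pol(x,x[3],-23,98)),("ax98",pol(x,0,0,98))):
            q=proj(n,p)+off(n,x); print(n,nm,np.round((q-o+.5)*f-.5))
    for nm,u,v,z in(("cov",187,179,23),("can",343.5,255,46),("carton",186,248,21)):
        c=P["top"];E=c["extrinsics"];d=E[:3,:3].T@np.array([(u-c["cx"])/c["fx"],(v-c["cy"])/c["fy"],1]);C=-E[:3,:3].T@E[:3,3]
        print(nm,np.round(C+d*(z-C[2])/d[2]))
E
python3 fit.py
```

```text
[ 4.97230e+02  1.14118e+02 -3.04000e-01 -4.15400e+00  1.46500e+00
  5.35340e+01 -7.70000e-02  5.80000e-01 -3.23000e-01 -1.52000e-01]
[0.33, 0.06, 0.16, -0.31, 0.38, -0.19, 0.22, -0.13, 0.67, -0.91, 0.64, -0.36, -0.55, 0.02, 0.09, -0.22, -2.1, 1.81, 0.19, -0.07, 0.2, 1.31, 0.57, 1.46, -0.12, 1.29, -1.4, -1.15, 1.26, -2.03, -0.13, -1.14, -0.22, 0.34, -0.05, 0.41, -0.23, -0.11]
scene outer63 [431. 307.]
scene idx [418. 297.]
scene foot [440. 468.]
scene bar+ [332. 136.]
scene bar- [404.  61.]
scene ax98 [369.  98.]
top outer63 [273. 413.]
top idx [287. 375.]
top foot [281. 431.]
top bar+ [263. 272.]
top bar- [383. 200.]
top ax98 [323. 236.]
cov [535. 281.  23.]
can [ 329. -150.   46.]
carton [343. 277.  21.]
```

```bash
sed -i 's/x\[3\],42,58/x[3],36,58/' fit.py; python3 fit.py | head -24
cat > go.py <<'E'
from cell import ctrl
import numpy as np
from scipy.spatial.transform import Rotation as R
def inc(x,y,z,yaw,frm=None):
    "target (mm, tool-down yaw) as increments from the present measured pose, or from frm=(x,y,z,yaw) commanded"
    if frm is None:
        s=ctrl.read_state(); p=s["eef_pos"]; r=R.from_euler("xyz",s["tool_rot"])
    else: p=np.array(frm[:3]); r=R.from_euler("xyz",[np.pi,0,frm[3]])
    t=r.inv().apply(np.array([x,y,z])-p)/10; w=(r.inv()*R.from_euler("xyz",[np.pi,0,yaw])).as_rotvec(degrees=True)
    return np.round(np.r_[t,w],2).tolist()
E
python3 - <<'E'
from go import *
print(inc(497,114,180,2.13),inc(497,114,180,2.13-np.pi))
E
```

```text
[ 4.96661e+02  1.14730e+02 -3.03000e-01 -4.19100e+00  1.46000e+00
  5.34390e+01 -2.50000e-02  5.56000e-01 -3.25000e-01 -1.26000e-01]
[0.16, 0.28, -0.06, -0.14, 0.27, -0.01, 0.06, -0.01, 0.48, -0.73, 0.46, -0.21, -0.71, 0.23, -0.05, -0.06, -0.62, 0.43, 0.03, -0.06, 0.11, 1.58, 0.51, 1.7, -0.25, 1.52, -1.49, -0.85, 1.2, -1.79, 0.53, -2.58, -0.46, 0.48, -0.02, 0.39, -0.23, -0.09]
scene outer63 [430. 309.]
scene idx [417. 299.]
scene foot [440. 470.]
scene bar+ [329. 137.]
scene bar- [406.  63.]
scene ax98 [368.  99.]
top outer63 [272. 414.]
top idx [286. 377.]
top foot [280. 432.]
top bar+ [260. 271.]
top bar- [383. 204.]
top ax98 [322. 237.]
cov [535. 281.  23.]
can [ 329. -150.   46.]
carton [343. 277.  21.]
[-40.15, -33.5, 5.11, -0.09, 0.03, 32.82] [-40.15, -33.5, 5.11, -0.04, -0.12, -147.18]
```

Emit:
{"method": "jog_arm", "body": {"increments": [4, -1, -0.9, 0.1, 0, 0, 1, 4, -3, -2.5, 0.4, 0, 0, 2, 4, -5, -4.2, 0.7, 0, 0, 4, 4, -7.5, -6.3, 1, 0, 0, 6, 4, -10, -8.4, 1.3, 0, 0, 8, 4, -12.5, -10.5, 1.6, 0, 0, 10, 4, -15, -12.6, 1.9, 0, 0, 12, 4, -17.5, -14.7, 2.2, 0, 0, 14, 4, -20, -16.7, 2.5, 0, 0, 16, 4, -22.5, -18.8, 2.8, 0, 0, 18, 4, -25, -20.9, 3.1, 0, 0, 20, 4, -27.5, -23, 3.4, 0, 0, 22, 4, -30, -25, 3.7, 0, 0, 24, 4, -32.5, -27.1, 4, 0, 0, 26, 4, -35, -29.2, 4.4, 0, 0, 28, 4, -37.5, -31.3, 4.7, 0, 0, 30, 4, -39.2, -32.7, 5, 0, 0, 31, 4, -40.2, -33.5, 5.1, 0, 0, 31.5, 4, -40.2, -33.5, 5.1, 0, 0, 31.5, 4, -40.2, -33.5, 5.1, 0, 0, 31.5]}}

```text
clock: 2.1
eef_pos: [497.1, 115.1, 180.3]
tool_rot: [-3.141, -0.001, 2.154]
force: [-0.2, 0.3, 1.0]
width: 39.9
gripper_force: 0.0
```

Run:
```python
from go import *
s=ctrl.read_state();print(s["qpos"],s["force"],s["eef_pos"],s["tool_rot"])
print(inc(497,114.4,69,2.11))
```

```text
[-0.40177532  0.50702313  0.17333991  1.96108046 -0.1342025   0.68476622
  0.43710942] [-0.23929383  0.27249289  0.95386163] [497.11151567 115.14777714 180.29851266] [-3.14143580e+00 -9.87002379e-04  2.15355267e+00]
[-0.07, -0.05, 11.13, -0.01, -0.06, 2.5]
```

Emit:
{"method": "jog_arm", "body": {"increments": [4, 0, 0, 1, 0, 0, 1, 4, 0, 0, 2.5, 0, 0, 2.5, 4, -0.1, 0, 4.5, 0, 0, 2.5, 4, -0.1, 0, 6.5, 0, 0, 2.5, 4, -0.1, 0, 8.5, 0, 0, 2.5, 4, -0.1, 0, 10, 0, 0, 2.5, 4, -0.1, 0, 10.8, 0, 0, 2.5, 4, -0.1, 0, 11.1, 0, 0, 2.5, 4, -0.1, 0, 11.1, 0, 0, 2.5]}}

```text
clock: 3.0
eef_pos: [498.0, 114.1, 69.1]
tool_rot: [-3.141, -0.0, 2.11]
force: [0.3, 1.5, 0.3]
width: 39.7
gripper_force: 0.0
```

Emit:
{"method": "jog_arm", "body": {"increments": [3, 0, 0, 0, 0, 0, 0, 2.3, 0, 0, 0, 0, 0, 0, 1.8, 0, 0, 0, 0, 0, 0, 1.6, 0, 0, 0, 0, 0, 0, 1, 0, 0, 0, 0, 0, 0, 0.5, 0, 0, 0, 0, 0, 0, 0.5, 0, 0, 0, 0, 0, 0]}}

```text
clock: 3.7
eef_pos: [498.4, 113.3, 69.8]
tool_rot: [3.141, 0.0, 2.109]
force: [-1.3, -0.8, 6.3]
width: 13.0
gripper_force: 58.8
```

Run:
```python
from go import *
s=ctrl.read_state();print(s["force"],s["torque"],s["eef_pos"],s["tool_rot"],s["width"],s["gripper_force"])
im=ctrl.get_image("top")
```

```text
[-1.2855601  -0.82277217  6.30559541] [-0.21522413  0.20364801 -0.12097202] [498.38332231 113.26958517  69.7759181 ] [3.14132245e+00 1.87338297e-04 2.10876320e+00] 13.008453009791406 58.79249632358551
```

Emit:
{"method": "jog_arm", "body": {"increments": [0.5, 0, 0, 0, 0, 0, -2, 0.5, 0, 0, 0, 0, 0, -5, 0.5, 0, 0, 0, 0, 0, -8, 0.5, 0, 0, 0, 0, 0, -11, 0.5, 0, 0, 0, 0, 0, -14, 0.5, 0, 0, 0, 0, 0, -17, 0.5, 0, 0, 0, 0, 0, -20, 0.5, 0, 0, 0, 0, 0, -23, 0.5, 0, 0, 0, 0, 0, -26, 0.5, 0, 0, 0, 0, 0, -29, 0.5, 0, 0, 0, 0, 0, -32, 0.5, 0, 0, 0, 0, 0, -35, 0.5, 0, 0, 0, 0, 0, -38, 0.5, 0, 0, 0, 0, 0, -40, 0.5, 0, 0, 0, 0, 0, -41, 0.5, 0, 0, 0, 0, 0, -41.7, 0.5, 0, 0, 0, 0, 0, -41.7, 0.5, 0, 0, 0, 0, 0, -41.7, 0.5, 0, 0, 0, 0, 0, -41.7]}}

```text
clock: 5.65
eef_pos: [499.3, 114.4, 69.8]
tool_rot: [3.14, 0.002, 2.838]
force: [0.6, 2.6, 4.8]
width: 13.1
gripper_force: 58.9
```

Run:
```python
from go import *
s=ctrl.read_state();print(s["force"],s["torque"],s["eef_pos"],s["tool_rot"],s["width"],s["gripper_force"])
import cv2
im=np.mean([ctrl.get_image("scene").astype(float) for _ in range(2)],0).astype(np.uint8)[170:250,175:275,::-1]
cv2.imwrite("pics/s1.png",cv2.resize(im,None,fx=7,fy=7,interpolation=cv2.INTER_CUBIC))
```

```text
[0.55091243 2.64314323 4.84437096] [ 0.42869325 -0.1801438  -0.07819465] [499.32314027 114.41156009  69.78228724] [3.13972887e+00 1.81144634e-03 2.83753887e+00] 13.072406327380271 58.9477264881134
```

View pics/s1.png

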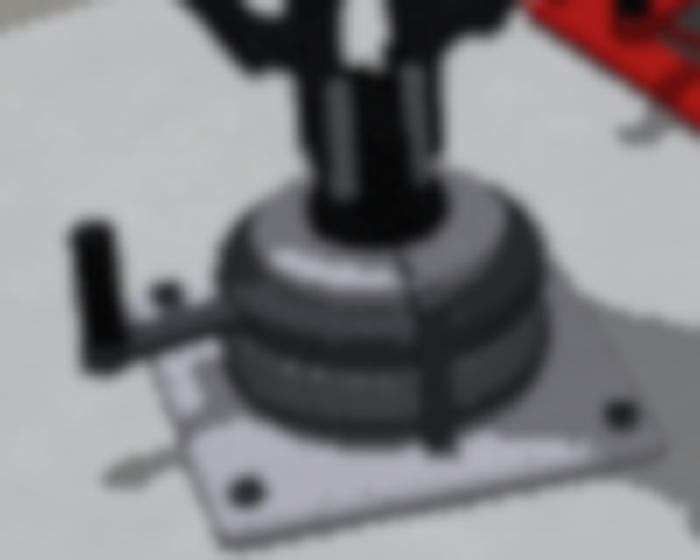

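Emit:
{"method": "jog_arm", "body": {"increments": [2, 0, 0, 0, 0, 0, -41.7, 4, 0, 0, 0, 0, 0, 0, 4, 0, 0, 0, 0, 0, 0]}}

```text
clock: 6.05
eef_pos: [497.5, 113.0, 68.9]
tool_rot: [-3.14, -0.001, 2.836]
force: [0.1, -0.0, 0.0]
width: 40.1
gripper_force: 0.0
```

I left a stray turn in that first row, so the knob may have been dragged as the fingers opened. I'll lift clear and check.

Emit:
{"method": "jog_arm", "body": {"increments": [4, 0, 0, -1, 0, 0, 0, 4, 0, 0, -3, 0, 0, 0, 4, 0, 0, -6, 0, 0, 0, 4, 0, 0, -9, 0, 0, 0, 4, 0, 0, -12, 0, 0, 0, 4, -3, 0, -14, 0, 0, 0, 4, -7, 0, -14, 0, 0, 0, 4, -11, 0, -14, 0, 0, 0, 4, -14, 0, -14, 0, 0, 0, 4, -16, 0, -14, 0, 0, 0, 4, -16, 0, -14, 0, 0, 0]}}

```text
clock: 7.15
eef_pos: [652.8, 63.4, 209.3]
tool_rot: [-3.141, 0.002, 2.836]
force: [0.2, -0.0, 0.1]
width: 40.1
gripper_force: 0.0
```

Run:
```python
from go import *
import cv2
print(ctrl.read_state()["eef_pos"])
o=[]
for n,(x,y) in(("scene",(190,165)),("top",(205,155))):
    im=np.mean([ctrl.get_image(n).astype(float) for _ in range(3)],0).astype(np.uint8)[y:y+75,x:x+80,::-1]
    cv2.imwrite(f"pics/{n}2raw.png",im)
    o.append(cv2.resize(im,None,fx=5,fy=8,interpolation=cv2.INTER_CUBIC) if 0 else cv2.resize(im,(400,375),interpolation=cv2.INTER_CUBIC))
cv2.imwrite("pics/v2.png",np.hstack(o))
```

```text
[652.84844769  63.39193095 209.29067902]
```

View pics/v2.png

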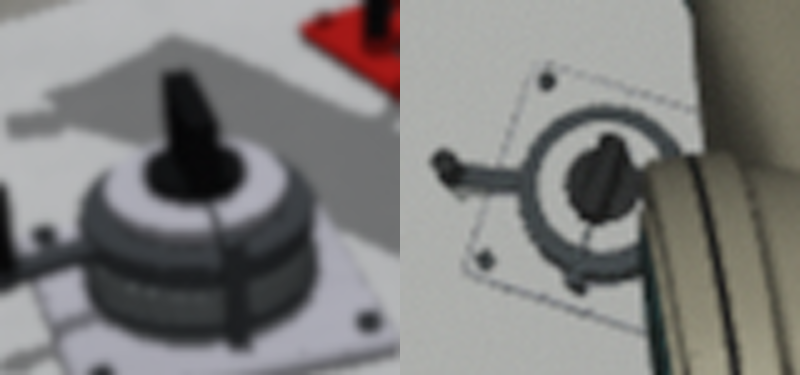

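```bash
cat > ang.py <<'E'
import cv2,numpy as np
from fit import proj,P
from scipy.ndimage import map_coordinates
from scipy.optimize import minimize
C=np.array([497,114.3])
def samp(n,im,o,r,a,z,d):
    E=P[n]; p=np.stack([C[0]+d[0]+r*np.cos(a),C[1]+d[1]+r*np.sin(a),np.full_like(a*r,z)],-1)
    q=p@E["extrinsics"][:3,:3].T+E["extrinsics"][:3,3]
    return map_coordinates(im,[E["fy"]*q[...,1]/q[...,2]+E["cy"]-o[1],E["fx"]*q[...,0]/q[...,2]+E["cx"]-o[0]],order=3)
g=np.linspace(0,2*np.pi,360,endpoint=False)
def centre(n,im,o,sel=lambda g:g>-9):
    G=g[sel(g)]
    f=lambda d: -sum(samp(n,im,o,np.array([r]),G,58,d).mean()*s for r,s in((33,1),(35,1),(37.,-1),(39,-1)))
    return minimize(f,[0,0],method="Nelder-Mead").x
def angle(n,im,o,d,r0,r1,z,lo,hi):
    a=np.arange(lo,hi,.01); R=np.arange(r0,r1,1.)[:,None]
    v=samp(n,im,o,R,a[None],z,d).mean(0); w=np.clip(np.median(v)-v,0,None); k=w.argmax()
    m=abs(a-a[k])<.09; ww=np.clip(w[m]-w[m].max()*.3,0,None); return a[k],(a[m]*ww).sum()/ww.sum()
if __name__=="__main__":
    for n,o in(("scene",(190,165)),("top",(205,155))):
        i0=cv2.imread(f"pics/{n}0.png",0).astype(float); i2=cv2.imread(f"pics/{n}2raw.png",0).astype(float)
        sel=lambda g:g>-9
        d=centre(n,i0,(0,0)); print(n,"centre",d,"now",centre(n,i2,o) if n=="scene" else "")
        print(" start",angle(n,i0,(0,0),d,24,34,58,1.7,2.5)," now",angle(n,i2,o,d,24,34,58,2.5,3.2)," bracket62",angle(n,i0,(0,0),d,53,58,63,2.5,3.2))
E
python3 ang.py
```

```text
scene centre [0.32270414 0.34759102] now [ 1.09825543 -0.41957686]
 start (np.float64(2.0300000000000002), np.float64(2.03151442797171))  now (np.float64(2.8499999999999925), np.float64(2.851895817044601))  bracket62 (np.float64(2.779999999999994), np.float64(2.8095614118171146))
top centre [-1.87727156  0.97538861] now 
 start (np.float64(2.0700000000000003), np.float64(2.0693283092453574))  now (np.float64(2.8499999999999925), np.float64(2.8481504511609463))  bracket62 (np.float64(2.9499999999999904), np.float64(2.92897767813531))
```

Run:
```python
import cv2,numpy as np
from fit import P,proj,pol,unc
from ang import *
def back(n,u,v,z):
    c=P[n];E=c["extrinsics"];d=E[:3,:3].T@np.array([(u-c["cx"])/c["fx"],(v-c["cy"])/c["fy"],1]);C=-E[:3,:3].T@E[:3,3]
    return (C+d*(z-C[2])/d[2])[:2]
for n,S in(("top",dict(UL=(235,90),UR=(523,185),LL=(137,376),LR=(428,470))),("scene",dict(UL=(167,295),LL=(245,490),LR=(620,415)))):
    im=cv2.imread(f"pics/{n}0.png",0).astype(float); w={}
    for k,(a,b) in S.items():
        u,v=np.round(unc(n,a,b)).astype(int); h=3
        p=im[v-h:v+h+1,u-h:u+h+1]; d=np.clip(np.median(p)-10-p,0,None); yy,xx=np.mgrid[-h:h+1,-h:h+1]
        w[k]=back(n,u+(xx*d).sum()/d.sum(),v+(yy*d).sum()/d.sum(),10)
    f=lambda a,b:np.arctan2(*(w[b]-w[a])[::-1])
    # directions: UL->LL is -x axis ; LL->LR is -y axis
    r=[f("UL","LL")%(2*np.pi), (f("LL","LR")-np.pi/2)%(2*np.pi)]
    if n=="top": r+=[f("UR","LR")%(2*np.pi),(f("UL","UR")-np.pi/2)%(2*np.pi)]; print("ctr",np.mean(list(w.values()),0))
    else: print("ctr",(w["UL"]+w["LR"])/2)
    print(n,np.round(r,3),np.mean(r),{k:np.round(v,1).tolist() for k,v in w.items()})
```

```text
ctr [495.21181449 115.08166651]
top [2.836 2.838 2.832 2.832] 2.8343541326531136 {'UL': [563.1, 150.2], 'UR': [530.2, 47.2], 'LL': [459.9, 182.8], 'LR': [427.7, 80.0]}
ctr [499.49455802 112.48823354]
scene [2.834 2.836] 2.834938077792553 {'UL': [564.9, 148.8], 'LL': [466.8, 180.0], 'LR': [434.1, 76.2]}
```

Emit:
{"method": "jog_arm", "body": {"increments": [4, 2, 0, 0, 0, 0, 0, 4, 6, 0, 0, 0, 0, 0, 4, 10, 0, 0, 0, 0, 0, 4, 14, 0, 0, 0, 0, 0, 4, 16, 0, 1, 0, 0, 0, 4, 16, 0, 4, 0, 0, 0, 4, 16, 0, 8, 0, 0, 0, 4, 16, 0, 11, 0, 0, 0, 4, 16, 0, 13.3, 0, 0, 0, 4, 16, 0, 14, 0, 0, 0, 3, 16, 0, 14, 0, 0, 0, 2.3, 16, 0, 14, 0, 0, 0, 1.8, 16, 0, 14, 0, 0, 0, 1.4, 16, 0, 14, 0, 0, 0, 0.5, 16, 0, 14, 0, 0, 0, 0.5, 16, 0, 14, 0, 0, 0]}}

```text
clock: 9.05
eef_pos: [499.4, 114.5, 70.7]
tool_rot: [3.139, 0.002, 2.837]
force: [-1.9, 2.3, 7.0]
width: 13.3
gripper_force: 58.5
```

Run:
```python
from ang import *
from cell import ctrl
s=ctrl.read_state();print(s["force"],s["torque"],s["eef_pos"],s["tool_rot"],s["width"])
im=np.mean([ctrl.get_image("scene")[:,:,::-1].astype(float) for _ in range(3)],0).astype(np.uint8)
im=cv2.cvtColor(im,cv2.COLOR_BGR2GRAY).astype(float)
print(angle("scene",im,(0,0),[.32,.35],24,34,58,2.5,3.2),angle("scene",im,(0,0),[.32,.35],30,35,58,2.6,3.1))
```

```text
[-1.90203912  2.29200394  6.96307843] [ 0.31125627  0.14400463 -0.21762305] [499.4083958  114.47256068  70.7335898 ] [3.13924274e+00 2.31490909e-03 2.83692045e+00] 13.256554258085622
(np.float64(2.8599999999999923), np.float64(2.8705653039237276)) (np.float64(2.8599999999999945), np.float64(2.8667651689843034))
```

Emit:
{"method": "jog_arm", "body": {"increments": [0.5, 0, 0, 0, 0, 0, 0.4, 0.5, 0, 0, 0, 0, 0, 0.8, 0.5, 0, 0, 0, 0, 0, 0.8, 0.5, 0, 0, 0, 0, 0, 0.8, 2, 0, 0, 0, 0, 0, 0.8, 4, 0, 0, 0, 0, 0, 0.8, 4, 0, 0, 0, 0, 0, 0.8, 4, 0, 0, -1, 0, 0, 0.8, 4, 0, 0, -3, 0, 0, 0.8, 4, 0, 0, -6, 0, 0, 0.8, 4, 0, 0, -9, 0, 0, 0.8, 4, 0, 0, -11, 0, 0, 0.8, 4, -2, 2, -11, 0, 0, 0.8, 4, -5, 5, -11, 0, 0, 0.8, 4, -8, 8, -11, 0, 0, 0.8, 4, -9, 11, -11, 0, 0, 0.8, 4, -9, 14, -11, 0, 0, 0.8, 4, -9, 16, -11, 0, 0, 0.8, 4, -9, 16, -11, 0, 0, 0.8]}}

```text
clock: 11.1
eef_pos: [631.7, 243.7, 179.5]
tool_rot: [3.139, -0.001, 2.828]
force: [-0.7, 0.2, -0.8]
width: 39.8
gripper_force: 0.0
```

```bash
cat > meas.py <<'E'
from ang import *
from cell import ctrl
s=ctrl.read_state();print(s["clock"],s["force"],s["eef_pos"],s["tool_rot"][2],s["width"])
for n,d in (("scene",[.32,.35]),("top",[-1.88,.98])):
    im=np.mean([ctrl.get_image(n)[:,:,::-1].astype(float) for _ in range(3)],0).astype(np.uint8)
    cv2.imwrite(f"pics/{n}3.png",im)
    g0=cv2.cvtColor(im,cv2.COLOR_BGR2GRAY).astype(float)
    print(n,angle(n,g0,(0,0),d,24,34,58,2.5,3.2),"ring post",angle(n,g0,(0,0),d,78,90,80,-.3,2.2))
E
python3 meas.py
```

```text
11.1 [-0.68496574  0.24856807 -0.79145419] [631.71904728 243.69423756 179.47379989] 2.8277184321591764 39.84809443432789
scene (np.float64(2.8499999999999925), np.float64(2.8539113599772725)) ring post (np.float64(2.1700000000000026), np.float64(2.140365670263113))
top (np.float64(3.199999999999985), np.float64(3.159538943204963)) ring post (np.float64(0.6100000000000008), np.float64(0.6058477108848882))
```

Run:
```python
from go import *
print(ctrl.read_state()["qpos"]); print(inc(450,300,180,4.6))
```

```text
[-0.36563031  0.7185133  -0.06308864  1.48976609  0.05269103  0.93546734
  0.80600372]
[19.26, 0.21, -0.05, -0.05, -0.04, -101.91]
```

Emit:
{"method": "jog_arm", "body": {"increments": [4, 1, 0, 0, 0, 0, 3, 4, 2, 0, 0, 0, 0, 8, 4, 4, 0, 0, 0, 0, 13, 4, 6, 0, 0, 0, 0, 18, 4, 8, 0, 0, 0, 0, 23, 4, 10, 0.1, 0, 0, 0, 28, 4, 12, 0.1, 0, 0, 0, 34, 4, 14, 0.1, 0, 0, 0, 40, 4, 16, 0.1, 0, 0, 0, 46, 4, 17.5, 0.2, 0, 0, 0, 52, 4, 18.5, 0.2, 0, 0, 0, 58, 4, 19, 0.2, 0, 0, 0, 64, 4, 19.2, 0.2, 0, 0, 0, 70, 4, 19.2, 0.2, 0, 0, 0, 75, 4, 19.2, 0.2, 0, 0, 0, 78, 4, 19.2, 0.2, 0, 0, 0, 78, 4, 19.2, 0.2, 0, 0, 0, 78]}}

```text
clock: 13.1
eef_pos: [450.5, 300.7, 179.5]
tool_rot: [3.142, -0.0, 1.462]
force: [-0.1, 0.1, 0.3]
width: 39.9
gripper_force: 0.0
```

```bash
sed -i 's/-.3,2.2/0.2,2.0/' meas.py; python3 meas.py
python3 - <<'E'
import cv2
cv2.imwrite("pics/t3c.png",cv2.resize(cv2.imread("pics/top3.png")[155:225,200:285],None,fx=7,fy=7,interpolation=cv2.INTER_CUBIC))
E
```

```text
13.1 [-0.1003812   0.08316173  0.30920618] [450.47410219 300.74926343 179.53347889] 1.4623314037570014 39.8546842020443
scene (np.float64(2.8499999999999925), np.float64(2.8509771471193193)) ring post (np.float64(1.470000000000001), np.float64(1.4732252211549441))
top (np.float64(2.829999999999993), np.float64(2.8311994361975636)) ring post (np.float64(1.460000000000001), np.float64(1.4778597332515895))
```

View pics/t3c.png

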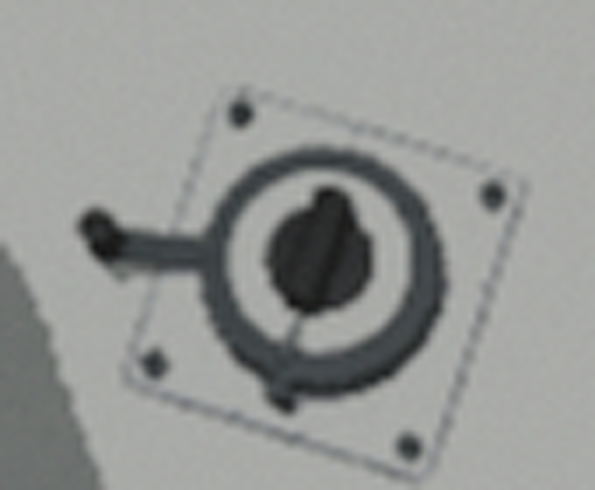

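Run:
```python
from go import *
print(inc(511,198,120,1.47),inc(511,198,51,1.47))
```

```text
[-9.59, 7.14, 5.93, -0.01, -0.0, -0.46] [-9.59, 7.14, 12.83, -0.01, -0.0, -0.46]
```

Emit:
{"method": "jog_arm", "body": {"increments": [3.4, -1, 1, 0, 0, 0, 0, 3.4, -3, 2.5, 1, 0, 0, 0, 3.4, -5.5, 4.2, 2.5, 0, 0, 0, 3.4, -8, 6, 4, 0, 0, 0, 3.4, -9.4, 7, 5.5, 0, 0, -0.5, 3.4, -9.6, 7.1, 6, 0, 0, -0.5, 3.4, -9.6, 7.1, 6.5, 0, 0, -0.5, 3.4, -9.6, 7.1, 8, 0, 0, -0.5, 3.4, -9.6, 7.1, 10, 0, 0, -0.5, 3.4, -9.6, 7.1, 11.7, 0, 0, -0.5, 3.4, -9.6, 7.1, 12.6, 0, 0, -0.5, 3.4, -9.6, 7.1, 12.8, 0, 0, -0.5, 3.4, -9.6, 7.1, 12.8, 0, 0, -0.5, 3.4, -9.6, 7.1, 12.8, 0, 0, -0.5]}}

```text
clock: 14.8
eef_pos: [511.0, 198.5, 52.1]
tool_rot: [3.14, -0.001, 1.471]
force: [-0.8, 0.8, 0.7]
width: 33.9
gripper_force: 0.0
```

```bash
cat > rd.py <<'E'
from go import *
def rd(n=1):
    s=ctrl.read_state(); p=s["eef_pos"]; C=np.array([498,113.8]); a=np.arctan2(p[1]-C[1],p[0]-C[0]); y=s["tool_rot"][2]
    F=s["force"]; t=np.array([np.sin(a),-np.cos(a)]); r=np.array([np.cos(a),np.sin(a)])
    print("t",round(s["clock"],2),"pos",np.round(p,1),"tcp ang",round(a,3),"rad",round(np.hypot(*(p[:2]-C)),1),"yaw",round(y,3),"Ftan(resist)",round(-F[:2]@t,2),"Frad",round(F[:2]@r,2),"Fz",round(F[2],2),"tau",np.round(s["torque"],2),"w",round(s["width"],1))
rd()
E
python3 rd.py
```

```text
t 14.8 pos [511.  198.5  52.1] tcp ang 1.418 rad 85.7 yaw 1.471 Ftan(resist) 0.88 Frad 0.65 Fz 0.7 tau [-0.   -0.03  0.02] w 33.9
```

Run:
```python
from go import *
for f in (.05,.1,.15,.2,.25,.3):
    a=1.418-f; print(f,inc(498+85*np.cos(a),113.8+85*np.sin(a),52,a))
```

```text
0.05 [-0.11, 0.42, 0.01, 0.07, -0.05, 5.9]
0.1 [-0.16, 0.84, 0.01, 0.07, -0.05, 8.76]
0.15 [-0.24, 1.26, 0.01, 0.06, -0.05, 11.63]
0.2 [-0.33, 1.68, 0.01, 0.06, -0.05, 14.49]
0.25 [-0.45, 2.09, 0.01, 0.06, -0.05, 17.36]
0.3 [-0.59, 2.49, 0.01, 0.06, -0.05, 20.22]
```

Emit:
{"method": "jog_arm", "body": {"increments": [3.4, -0.06, 0.2, 0, 0, 0, 3, 3.4, -0.11, 0.42, 0, 0, 0, 5.9, 3.4, -0.13, 0.63, 0, 0, 0, 7.3, 3.4, -0.16, 0.84, 0, 0, 0, 8.8, 3.4, -0.2, 1.05, 0, 0, 0, 10.2, 3.4, -0.24, 1.26, 0, 0, 0, 11.6, 3.4, -0.28, 1.47, 0, 0, 0, 13, 3.4, -0.33, 1.68, 0, 0, 0, 14.5, 3.4, -0.33, 1.68, 0, 0, 0, 14.5, 3.4, -0.33, 1.68, 0, 0, 0, 14.5]}}

```text
clock: 15.8
eef_pos: [525.2, 193.7, 51.6]
tool_rot: [-3.139, 0.0, 1.219]
force: [-4.5, 0.5, 4.6]
width: 34.0
gripper_force: 2.5
```

```bash
python3 rd.py
```

```text
t 15.8 pos [525.2 193.7  51.6] tcp ang 1.242 rad 84.5 yaw 1.219 Ftan(resist) 4.41 Frad -1.0 Fz 4.59 tau [ 0.25  1.1  -0.02] w 34.0
```

Emit:
{"method": "jog_arm", "body": {"increments": [3.4, 0, 0.17, -0.1, 0, 0, 1.15, 3.4, -0.01, 0.34, -0.2, 0, 0, 2.3, 3.4, -0.02, 0.51, -0.3, 0, 0, 3.4, 3.4, -0.03, 0.68, -0.3, 0, 0, 4.6, 3.4, -0.04, 0.85, -0.3, 0, 0, 5.7, 3.4, -0.04, 0.85, -0.3, 0, 0, 5.7, 3.4, -0.04, 0.85, -0.3, 0, 0, 5.7]}}

```text
clock: 16.5
eef_pos: [532.3, 190.6, 53.4]
tool_rot: [-3.137, 0.002, 1.12]
force: [-5.5, 2.1, -4.0]
width: 34.3
gripper_force: 2.5
```

```bash
python3 rd.py
```

```text
t 16.5 pos [532.3 190.6  53.4] tcp ang 1.151 rad 84.1 yaw 1.12 Ftan(resist) 5.86 Frad -0.33 Fz -4.0 tau [0.4  0.94 0.02] w 34.3
```

Emit:
{"method": "jog_arm", "body": {"increments": [3.4, 0, 0.17, 0, 0, 0, 1.15, 3.4, -0.01, 0.34, 0, 0, 0, 2.3, 3.4, -0.02, 0.51, 0, 0, 0, 3.4, 3.4, -0.03, 0.68, 0, 0, 0, 4.6, 3.4, -0.04, 0.85, 0, 0, 0, 5.7, 3.4, -0.04, 0.85, 0, 0, 0, 5.7, 3.4, -0.04, 0.85, 0, 0, 0, 5.7]}}

```text
clock: 17.2
eef_pos: [540.2, 186.6, 53.5]
tool_rot: [-3.138, 0.002, 1.021]
force: [-4.7, 1.9, -4.2]
width: 34.0
gripper_force: 2.5
```

```bash
python3 rd.py
```

```text
t 17.2 pos [540.2 186.6  53.5] tcp ang 1.045 rad 84.1 yaw 1.021 Ftan(resist) 4.98 Frad -0.71 Fz -4.15 tau [ 0.45  0.85 -0.04] w 34.0
```

Still loose (about 5 N), so I'll carry on.

Emit:
{"method": "jog_arm", "body": {"increments": [3.4, 0, 0.17, 0, 0, 0, 1.15, 3.4, -0.01, 0.34, 0, 0, 0, 2.3, 3.4, -0.02, 0.51, 0, 0, 0, 3.4, 3.4, -0.03, 0.68, 0, 0, 0, 4.6, 3.4, -0.04, 0.85, 0, 0, 0, 5.7, 3.4, -0.04, 0.85, 0, 0, 0, 5.7, 3.4, -0.04, 0.85, 0, 0, 0, 5.7]}}

```text
clock: 17.9
eef_pos: [547.5, 181.7, 53.6]
tool_rot: [-3.139, 0.002, 0.921]
force: [-4.4, 1.9, -4.1]
width: 34.2
gripper_force: 2.5
```

```bash
python3 rd.py
```

```text
t 17.9 pos [547.5 181.7  53.6] tcp ang 0.941 rad 84.1 yaw 0.921 Ftan(resist) 4.68 Frad -1.09 Fz -4.07 tau [ 0.47  0.83 -0.02] w 34.2
```

Emit:
{"method": "jog_arm", "body": {"increments": [3.4, 0, 0.17, 0, 0, 0, 1.15, 3.4, -0.01, 0.34, 0, 0, 0, 2.3, 3.4, -0.02, 0.51, 0, 0, 0, 3.4, 3.4, -0.03, 0.68, 0, 0, 0, 4.6, 3.4, -0.04, 0.85, 0, 0, 0, 5.7, 3.4, -0.04, 0.85, 0, 0, 0, 5.7, 3.4, -0.04, 0.85, 0, 0, 0, 5.7]}}

```text
clock: 18.6
eef_pos: [554.0, 176.4, 53.6]
tool_rot: [-3.139, 0.002, 0.822]
force: [-4.7, 2.2, -4.5]
width: 33.9
gripper_force: 2.5
```

```bash
python3 rd.py
```

```text
t 18.6 pos [554.  176.4  53.6] tcp ang 0.84 rad 84.0 yaw 0.822 Ftan(resist) 4.99 Frad -1.55 Fz -4.55 tau [0.46 0.83 0.01] w 33.9
```

Emit:
{"method": "jog_arm", "body": {"increments": [3.4, 0, 0.17, 0, 0, 0, 1.15, 3.4, -0.01, 0.34, 0, 0, 0, 2.3, 3.4, -0.02, 0.51, 0, 0, 0, 3.4, 3.4, -0.03, 0.68, 0, 0, 0, 4.6, 3.4, -0.04, 0.85, 0, 0, 0, 5.7, 3.4, -0.04, 0.85, 0, 0, 0, 5.7, 3.4, -0.04, 0.85, 0, 0, 0, 5.7]}}

```text
clock: 19.3
eef_pos: [558.9, 171.2, 53.5]
tool_rot: [-3.137, 0.003, 0.723]
force: [-7.0, 4.3, -4.2]
width: 34.2
gripper_force: 3.5
```

```bash
python3 rd.py
```

```text
t 19.3 pos [558.9 171.2  53.5] tcp ang 0.756 rad 83.7 yaw 0.723 Ftan(resist) 7.92 Frad -2.16 Fz -4.16 tau [0.72 1.21 0.03] w 34.2
```

Emit:
{"method": "jog_arm", "body": {"increments": [3.4, 0, 0.09, 0, 0, 0, 0.6, 3.4, 0, 0.17, 0, 0, 0, 1.2, 3.4, 0, 0.26, 0, 0, 0, 1.7, 3.4, 0, 0.26, 0, 0, 0, 1.7, 3.4, 0, 0.26, 0, 0, 0, 1.7, 3.4, 0, 0.26, 0, 0, 0, 1.7]}}

```text
clock: 19.9
eef_pos: [560.1, 169.6, 53.5]
tool_rot: [-3.136, 0.003, 0.694]
force: [-6.5, 5.0, -3.2]
width: 34.0
gripper_force: 4.0
```

```bash
python3 rd.py
```

```text
t 19.9 pos [560.1 169.6  53.5] tcp ang 0.732 rad 83.5 yaw 0.694 Ftan(resist) 8.05 Frad -1.49 Fz -3.16 tau [0.87 1.45 0.02] w 34.0
```

Emit:
{"method": "jog_arm", "body": {"increments": [3.4, 0, 0, 0, 0, 0, 0, 3.4, 0, 0, 0, 0, 0, 0]}}

```text
clock: 20.1
eef_pos: [560.1, 169.7, 53.5]
tool_rot: [-3.136, 0.003, 0.694]
force: [-7.1, 5.3, -2.1]
width: 33.9
gripper_force: 4.0
```

Emit:
{"method": "jog_arm", "body": {"increments": [3.4, 0, 0, 0, 0, 0, 0]}}

```text
clock: 20.2
eef_pos: [560.1, 169.6, 53.5]
tool_rot: [-3.136, 0.003, 0.694]
force: [-6.6, 5.2, -1.9]
width: 33.7
gripper_force: 4.0
```

```bash
python3 rd.py; python3 -c "
from ang import *
from cell import ctrl
im=np.mean([ctrl.get_image('scene')[:,:,::-1].astype(float) for _ in range(3)],0).astype(np.uint8)
print(angle('scene',cv2.cvtColor(im,cv2.COLOR_BGR2GRAY).astype(float),(0,0),[.32,.35],24,34,58,2.5,3.2))"; python3 rd.py
```

```text
t 20.2 pos [560.1 169.6  53.5] tcp ang 0.732 rad 83.5 yaw 0.694 Ftan(resist) 8.25 Frad -1.42 Fz -1.94 tau [0.97 1.37 0.06] w 33.7
(np.float64(2.8499999999999925), np.float64(2.8519944211284023))
t 20.35 pos [560.1 169.6  53.5] tcp ang 0.732 rad 83.5 yaw 0.694 Ftan(resist) 8.48 Frad -1.72 Fz -2.37 tau [0.94 1.39 0.02] w 34.4
```

Emit:
{"method": "jog_arm", "body": {"increments": [3.4, 0, 0.1, 0, 0, 0, 0.7, 3.4, 0, 0.2, 0, 0, 0, 1.4, 3.4, 0, 0.2, 0, 0, 0, 1.4, 3.4, 0, 0.2, 0, 0, 0, 1.4]}}

```text
clock: 20.75
eef_pos: [561.2, 168.3, 53.5]
tool_rot: [-3.136, 0.004, 0.669]
force: [-7.4, 4.1, -1.3]
width: 33.9
gripper_force: 4.1
```

```bash
python3 rd.py
```

```text
t 20.75 pos [561.2 168.3  53.5] tcp ang 0.711 rad 83.5 yaw 0.669 Ftan(resist) 7.93 Frad -2.94 Fz -1.31 tau [0.88 1.48 0.07] w 33.9
```

Emit:
{"method": "jog_arm", "body": {"increments": [3.4, 0, 0, 0, 0, 0, 0]}}

```text
clock: 20.85
eef_pos: [561.2, 168.3, 53.5]
tool_rot: [-3.136, 0.004, 0.669]
force: [-7.3, 5.3, -2.6]
width: 33.7
gripper_force: 4.1
```

```bash
python3 rd.py
```

```text
t 20.85 pos [561.2 168.3  53.5] tcp ang 0.711 rad 83.5 yaw 0.669 Ftan(resist) 8.71 Frad -2.06 Fz -2.61 tau [0.95 1.44 0.05] w 33.7
```

Emit:
{"method": "jog_arm", "body": {"increments": [3.4, 0, 0.1, 0, 0, 0, 0.7, 3.4, 0, 0.2, 0, 0, 0, 1.4, 3.4, 0, 0.2, 0, 0, 0, 1.4, 3.4, 0, 0.2, 0, 0, 0, 1.4]}}

```text
clock: 21.25
eef_pos: [562.1, 167.0, 53.4]
tool_rot: [-3.135, 0.004, 0.645]
force: [-7.1, 6.0, -2.2]
width: 33.8
gripper_force: 4.4
```

```bash
python3 rd.py
```

```text
t 21.25 pos [562.1 167.   53.4] tcp ang 0.692 rad 83.3 yaw 0.645 Ftan(resist) 9.17 Frad -1.61 Fz -2.21 tau [1.06 1.55 0.06] w 33.8
```

Emit:
{"method": "jog_arm", "body": {"increments": [3.4, 0, 0, 0, 0, 0, 0]}}

```text
clock: 21.35
eef_pos: [562.2, 167.0, 53.4]
tool_rot: [-3.135, 0.004, 0.645]
force: [-7.8, 5.4, -1.7]
width: 34.0
gripper_force: 4.4
```

```bash
python3 rd.py
```

```text
t 21.35 pos [562.2 167.   53.4] tcp ang 0.692 rad 83.4 yaw 0.645 Ftan(resist) 9.15 Frad -2.59 Fz -1.69 tau [1.03 1.53 0.07] w 34.0
```

Emit:
{"method": "jog_arm", "body": {"increments": [3.4, 0, -0.3, 0, 0, 0, 0, 3.4, 0, -0.7, 0, 0, 0, 0, 3.4, 0, -1.1, 0, 0, 0, 0, 3.4, 0, -1.3, 0, 0, 0, 0, 3.4, 0, -1.3, 0, 0, 0, 0, 3.4, 0, -1.3, -1, 0, 0, 0, 3.4, 0, -1.3, -3, 0, 0, 0, 3.4, 0, -1.3, -6, 0, 0, 0, 3.4, 0, -1.3, -9, 0, 0, 0, 3.4, 0, -1.3, -12, 0, 0, 0, 3.4, 0, -3, -13, 0, 0, 0, 3.4, 0, -6, -13, 0, 0, 0, 3.4, 0, -10, -13, 0, 0, 0, 3.4, 0, -14, -13, 0, 0, 0, 3.4, 0, -17, -13, 0, 0, 0, 3.4, 0, -19, -13, 0, 0, 0, 3.4, 0, -19, -13, 0, 0, 0]}}

```text
clock: 23.05
eef_pos: [450.2, 319.6, 184.7]
tool_rot: [-3.14, -0.0, 0.647]
force: [0.7, 0.7, -0.0]
width: 33.6
gripper_force: 0.0
```

```bash
python3 meas.py
python3 - <<'E'
import cv2,numpy as np
a=cv2.resize(cv2.imread("pics/top3.png")[150:250,170:290],(480,400),interpolation=cv2.INTER_CUBIC)
b=cv2.resize(cv2.imread("pics/scene3.png")[165:265,180:260],(320,400),interpolation=cv2.INTER_CUBIC)
cv2.imwrite("pics/f.png",np.hstack([a,b]))
E
```

```text
23.05 [ 0.74230718  0.65167679 -0.00123837] [450.15648417 319.5725754  184.6711215 ] 0.6468262581121971 33.56591587012116
scene (np.float64(2.8499999999999925), np.float64(2.8505684490132452)) ring post (np.float64(1.450000000000001), np.float64(1.4486867308565112))
top (np.float64(2.829999999999993), np.float64(2.8304239256030432)) ring post (np.float64(0.7700000000000005), np.float64(0.7904805874436862))
```

View pics/f.png

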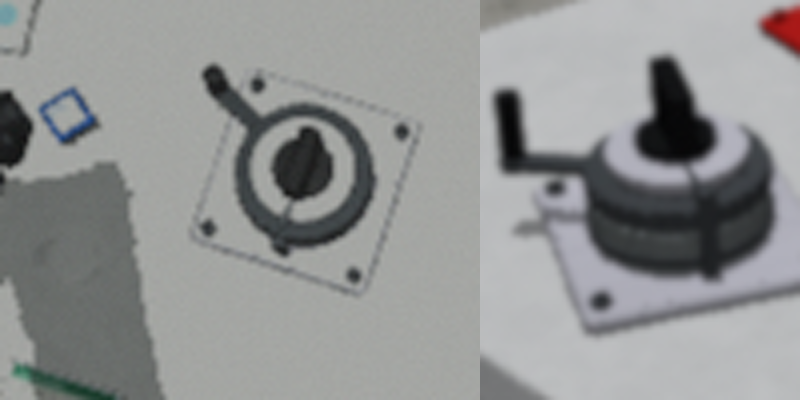

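The picture shows the pointer in line with the bracket (knob 2.830 rad, index 2.834 rad). The post stayed at about 0.79 rad after I let go, and the coverslip box and carton have not moved. The arm is clear, so I'm handing in.

```bash
python3 -c "
from cell import ctrl
print(ctrl.finish_job())"
```

```text
the job is handed in; nothing more can be done
None
```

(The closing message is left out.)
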